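# Pin back the sprung belt tensioner of the welding turntable

### The arm

A 7-joint arm with a two-finger parallel gripper is mounted at the origin on the work surface. World frame = base frame: x ahead of the robot, y to its left, z up, the work surface at z = 0. Lengths are in m, angles in rad, forces in N, time in s.
With the tool pointing down it reaches from about 0.425 to 0.925 m from the base axis. Payload 6.8 kg.
Tool frame: the origin (TCP) lies on the centre line of the jaws, within the pads' length; the fingertips stand 14 mm ahead of it and the grasp point (between the pads) lies 5 mm behind it (bot.finger_overhang is the distance from the TCP to the fingertips, in m); z points along the fingers, y is the line along which they close (so a half turn about z gives the same grasp; the last joint's range is limited). The gripper opens to 85 mm and grips with 20 to 120 N. Pads are 22 mm wide; open, the fingers measure 114 mm over their backs; the gripper's body (76 mm by 85 mm) begins 54 mm behind the grasp point. The pads swing forward as they close: fully open they stand 13 mm farther back than shut.
Start: joints at [-1.217, 0.477, 0.022, 1.555, -0.011, 1.109, -0.083], TCP at [0.301, 0.604, 0.245] pointing down, gripper open.
Joint ranges: [-2.96, 2.96], [-0.34, 2.1], [-1.41, 1.46], [0.24, 2.44], [-1.37, 4.51], [0.17, 1.92], [-2.96, 2.96]. Speed limits (rad/s): [2.39, 2.39, 3.14, 3.14, 3.14, 3.14, 3.14].

### API

Orientations are given as a unit quaternion [w, x, y, z].
In Python, from station import bot gives the robot as it stands.
- The arm moves only by the shell command python3 -m inch 'ROWS' [OPENING] [FORCE]. ROWS is JSON, a list of rows, each a list of 4 numbers: the shift along the tool's x, y, z in m, then the turn about the tool's z in degrees. A call has 1 to 12 rows; each row shifts and turns the commanded pose from where the row before left it, along the tool's axes as they then stand; what a row does not reach is not made up. A row lasts 1/10 s, in which the tool goes at most 50 mm and 8.59 degrees, less where a joint would pass 70% of its speed; a pose out of reach is approached as far as the arm can. A call is refused whole if a number of a shift passes 0.05 or a number of a turn 8.59, either way. A call with a gripper value outside its range is refused whole. OPENING is the finger opening in m, from 0 to 0.0854, set as the call begins (- or left out, the last holds). The fingers move at their own pace and stop on an object; FORCE is the grip in N (left out, the last holds). Time passes only in rows, so rows that do not move let the fingers close. It gives the time, the measured TCP pose, the force, the opening and the grip force at its end, in the units of the state.
- bot.get_obs(): the state, without advancing time (a new reading comes with each control period).
- bot.read_camera(name): name is "scene" or "top" or "wrist"; returns a dict with "color" (400x640x3 uint8, red, green, blue), "mtx" (3x3 intrinsics, pixels), "world_from_camera" (4x4, takes a point from camera to world coordinates); the wrist camera has in their place "hand_eye" (4x4, takes a point from camera to tool coordinates, whose origin is the TCP and whose axes are the flange's). Camera axes: x right, y up, looking along -z (the intrinsics and any distortion apply to the point x, -y, -z); pixel columns grow to the right and rows downward; lengths in m; the calibration is good to about 2 mm. A picture is of the moment at which its call begins: read the wrist's pose just before it. There is no depth.
- bot.hand_in(): hands the job in; it is judged then, once.
The state is a dict: "t": time; "q": joint angles; "joint_vel": joint speeds; "joint_torque": joint torques, N m; "eef_pos": TCP position; "tool_rot": TCP orientation; "contact_force": force on the tool from outside, world axes, zero at the start; "torque": the same for the moment, N m; "gripper_width": opening from 0.0 (shut) to 1.0 (fully open); "grasp_force": force on a finger pad.
Only numpy, scipy, OpenCV 4.12 (cv2) and the standard library are available. Lean on these libraries where they do the work, as an engineer would, in place of code of your own. Each camera call takes 0.05 s, during which the arm holds its last target. There are 200 camera calls.

### The job

The turntable's drive belt is off and its sprung tension wheel has to be locked back before the new belt goes on. Take the locking pin out of the pin block, put it down through the bush of the tension wheel, use it to swing the wheel counter-clockwise against its spring, feeling for the lock hole hidden underneath, and push the pin fully home there so that the wheel stays back when you let go. Never press or lever hard on the pin (keep it below 30 N), and leave the other pins in the block and the nut and hex key on the deck where they are.

Things in the scene. Friction and masses are not known exactly. Their poses are not given: they have to be found in the camera images.
- drive_deck: Grey steel box, drive base of a bench welding turntable, guard and belt off: 300 (own x) by 360 (own y) by 60 mm high, fixed. Origin at the centre of its underside, z up, own -x is the front with the speed knob. On top: toothed belt wheels 156 mm wide (own +45, +85 mm) and 54 mm wide (+85, -115 mm), both up to 108 mm above the table, and the tension wheel (pivot at own -60, -60 mm).
- tension_wheel (a joint): Turn of the sprung tension wheel about its upright pivot, rad: 0 at rest on its stop, growing counter-clockwise seen from above, 1.3 at the far stop. An eccentric disc 114 mm wide, 26 mm thick, steel flanges and black rim; nothing to hold it by but a pin in its bush. A spring turns it back with 0.1 N m at rest plus 0.2 N m per rad (at the bush 2.5 N at rest, 8 N at 1.1 rad).
- bush_mouth (a point): Centre of the mouth of the brass bush, a through hole 11.5 mm wide and 26 mm long in the tension wheel, 40 mm from the pivot, flush with the wheel's top face. Turns with the wheel; z up, x from the pivot to the bush. A pin in it rides on the lock plate until it is over the lock hole; the spring's side load makes it drag in the bush, so that it must be pushed down and may not fall by itself.
- wheel_pivot (a point): Point on the pivot axis of the tension wheel, at the height of the wheel's top face (107 mm above the table); a hex bolt head, 28 mm wide and 11 mm high, stands there.
- pin_block: Dark drilled steel block, 185 mm (own x) by 50 mm (own y) by 50 mm high, fixed. Origin at the centre of its underside. Four upright holes, 11.5 mm wide and 46 mm deep, in a row along own x at -66, -22, +22 and +66 mm; three hold a pin hanging by its flange or head, in changing order.
- pin_knob (a point): Middle of the knob of the locking pin (80 g): steel shank 10 mm wide, 37 mm long, its tip chamfered; a flange 21 mm wide, 4 mm thick; above it a straight dark knob 18 mm wide, 38 mm high. The point is 19 mm below the knob's top, 23 mm above the flange's underside, 60 mm above the tip. The pin hangs upright in the block, flange on its top, and comes free when lifted 37 mm. z up along the pin.
- pin_tip (a point): Centre of the lower end face of the locking pin's shank, 60 mm below pin_knob; z points up along the pin. Fully home, the flange lies on the wheel's top face and this point is 37 mm below the bush mouth, 10 mm deep in the lock hole; riding on the lock plate it is 27 mm below the mouth.
- stop_pin: Bystander in the pin block: short steel fixture pin with a low mushroom head 26 mm wide and 16 mm high. Origin at its lower tip. Leave it.
- ball_pin: Bystander in the pin block: fixture pin with a thin neck and a black ball 22 mm wide. Origin at its lower tip. Leave it.
- hex_key: Bystander: small black hex key, 90 mm, lying on the front of the deck. Origin under the middle of its long leg.
- big_nut: Bystander: steel hex nut, 30 mm across flats, 13 mm high, lying on the deck behind the tension wheel. Origin under its centre.
- lock_face (a point): Point on the pivot axis at the top face of the fixed steel lock plate under the tension wheel: 80 mm above the table, 27 mm below the wheel's top. The plate has one lock hole, 11.5 mm wide, 17 mm deep, 40 mm from the pivot, covered by the wheel. The bush comes over it at a turn somewhere between 0.3 and 1.1 rad, set differently on every machine: it must be found by feel.
Not all that is in view belongs to the job. What is shaped like the part that bears pin_knob but blue or orange is not meant.

How it is judged:
By the outcome, as a careful person would: the job done as asked, in the order asked, and still so for the second after the job is handed in, with the robot touching nothing.
It also fails if it takes over 72 s, if anything falls off the work surface, if the arm or the gripper's body presses on something with over 40 N, if the wrist force passes 120 N, or if a joint passes its speed limit or range.

## Working session

There is one attempt and no reset: what is moved stays moved. The work goes in short steps, Python scripts to look and compute and a shell command to move; the robot and the scene stay as the last step left them, time stands still between calls to the robot, and variables do not carry over. Pictures are saved under pics/ and viewed, at most 10 in all, crops included, and the job is handed in when it is done.

```bash
mkdir -p pics
cat > h.py <<'E'
import numpy as np, cv2
from station import bot
from scipy.spatial.transform import Rotation as R
def tool():
    o=bot.get_obs(); T=np.eye(4); q=np.array(o["tool_rot"]); T[:3,:3]=R.from_quat(q[[1,2,3,0]]).as_matrix(); T[:3,3]=o["eef_pos"]; return T,o
def shot(name,fn):
    T,o=tool(); c=bot.read_camera(name); cv2.imwrite(f"pics/{fn}.png",c["color"][...,::-1])
    W=c["world_from_camera"] if "world_from_camera" in c else T@np.array(c["hand_eye"])
    np.savez(f"pics/{fn}.npz",K=c["mtx"],W=W,d=np.array(c.get("dist",c.get("distortion",np.zeros(5))))); print(name,[k for k in c],o["t"]); return c
def pix(fn,u,v,z):
    d=np.load(f"pics/{fn}.npz");K,W=d["K"],d["W"]
    r=np.array([(u-K[0,2])/K[0,0],-(v-K[1,2])/K[1,1],-1]); r=W[:3,:3]@r
    return W[:3,3]+r*(z-W[2,3])/r[2]
def proj(fn,p):
    d=np.load(f"pics/{fn}.npz");K,W=d["K"],d["W"]
    c=np.linalg.inv(W)@np.append(p,1); return K[0,0]*c[0]/-c[2]+K[0,2], K[1,1]*-c[1]/-c[2]+K[1,2]
def crop(fn,out,x0,y0,x1,y1,s):
    i=cv2.imread(f"pics/{fn}.png")[y0:y1,x0:x1]; cv2.imwrite(f"pics/{out}.png",cv2.resize(i,None,fx=s,fy=s,interpolation=cv2.INTER_CUBIC))
E
python3 - <<'E'
from h import *
for n in("top","scene"):
    c=shot(n,n); print(c["mtx"],c["world_from_camera"])
a=cv2.imread("pics/top.png");T,o=tool();print(T,o["contact_force"],o["gripper_width"])
E
```

```text
top ['color', 'mtx', 'world_from_camera'] 0.0
[[382.81909853   0.         322.22947961]
 [  0.         382.81909853 198.43942984]
 [  0.           0.           1.        ]] [[ 0.019519    0.9972694  -0.07122331  0.47071558]
 [-0.99923544  0.01704459 -0.03518552  0.10220292]
 [-0.03387547  0.07185564  0.99683962  0.88377531]
 [ 0.          0.          0.          1.        ]]
scene ['color', 'mtx', 'world_from_camera'] 0.05
[[477.46041083   0.         315.55806773]
 [  0.         477.46041083 194.01464459]
 [  0.           0.           1.        ]] [[-0.88679921 -0.29918463  0.35224384  0.87626484]
 [ 0.462092   -0.58658374  0.66512443  0.76236168]
 [ 0.0076255   0.75260087  0.65843282  0.7586777 ]
 [ 0.          0.          0.          1.        ]]
[[-8.95248563e-01  4.45566619e-01 -6.30831004e-04  3.00552906e-01]
 [ 4.45567051e-01  8.95247265e-01 -1.52911410e-03  6.03830706e-01]
 [-1.16572469e-04 -1.65001471e-03 -9.99998632e-01  2.44407727e-01]
 [ 0.00000000e+00  0.00000000e+00  0.00000000e+00  1.00000000e+00]] [ 0.23895898 -0.45588036  0.29557277] 0.9996861150809299
```

View pics/top.png

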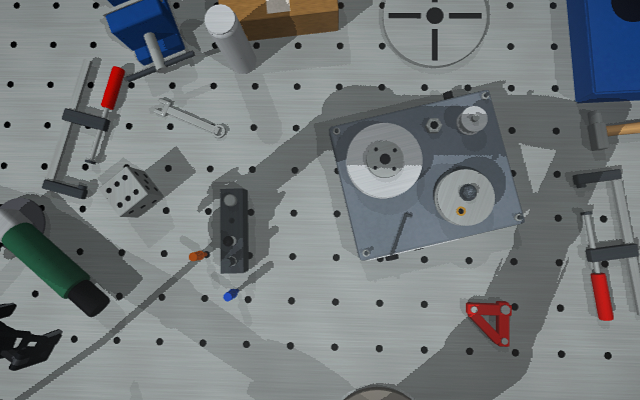

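View pics/scene.png

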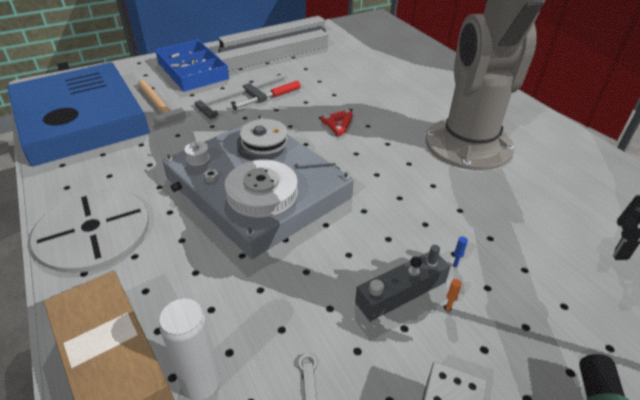

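The top view shows the pin block at about (233,230) with three pins. The deck is at about (425,175), with the tension wheel at (465,197) and the brass bush at about (461,211). I'll crop both for detail.

Run:
```python
from h import *
crop("top","c",205,175,265,290,5)
crop("scene","d",345,230,475,325,4)
crop("top","e",425,160,525,235,5)
a,b,e=[cv2.imread(f"pics/{k}.png") for k in "cde"]
H=600;im=np.zeros((600,800,3),np.uint8)
a=a[:575];im[:575,:300]=a; e=cv2.resize(e,(500,375));im[:375,300:800]=e
d=cv2.resize(b,(308,225));im[375:600,300:608]=d
cv2.imwrite("pics/m1.png",im)
```

```text
(no output)
```

View pics/m1.png

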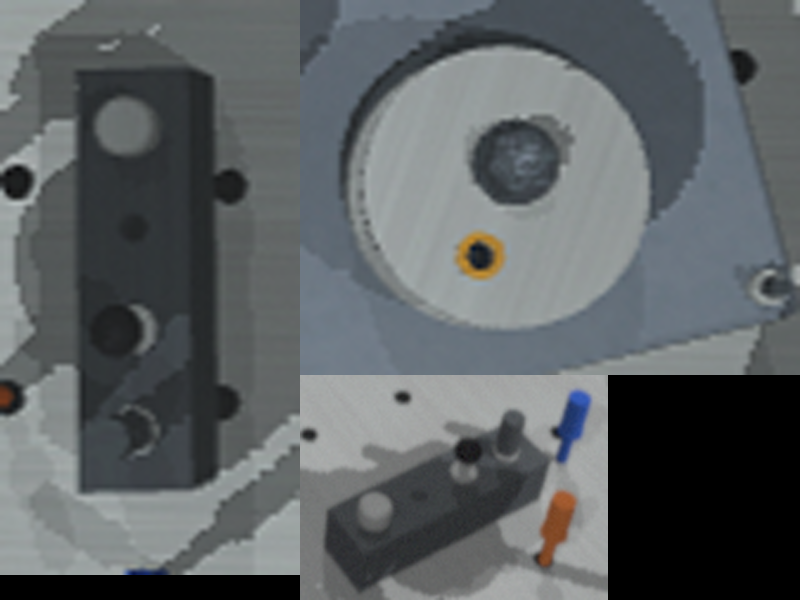

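Run:
```python
from h import *
C=np.array([pix("top",205+u/5,175+v/5,.05) for u,v in((79,72),(190,70),(192,490),(79,492))])
print(C, C.mean(0)); ax=(C[2]+C[3]-C[0]-C[1])/2; print(np.linalg.norm(ax)); ax/=np.linalg.norm(ax)
print("axis",ax,"lock",C.mean(0)+.066*ax,"flange",pix("top",205+137/5,175+432/5,.052))
print("empty",pix("top",231.8,220.6,.05),C.mean(0)-.022*ax)
b=pix("top",461,211.2,.107);p=pix("top",468.4,192.4,.118);print("bush",b,"piv",p,np.linalg.norm((b-p)[:2]),np.arctan2(*(b-p)[1::-1]))
# deck corners top z=.06
for q in((333,128),(491,93),(524,218),(362,261)): print(pix("top",*q,.06))
```

```text
[[0.54646972 0.35613105 0.05      ]
 [0.54815935 0.30676215 0.05      ]
 [0.3652072  0.29956855 0.05      ]
 [0.36317846 0.34902281 0.05      ]] [0.45575368 0.32787114 0.05      ]
0.1832612739668107
axis [-0.99923842 -0.03902034  0.        ] lock [0.38980395 0.3252958  0.05      ] flange [0.38978015 0.32400954 0.052     ]
empty [0.47817404 0.3291098  0.05      ] [0.47773693 0.32872959 0.05      ]
bush [ 0.50531613 -0.14937329  0.107     ] piv [ 0.54239256 -0.16054649  0.118     ] 0.03872340678225295 2.8488924338360024
[0.68429761 0.11074423 0.06      ]
[ 0.76510845 -0.23050603  0.06      ]
[ 0.49543169 -0.29606616  0.06      ]
[0.39768744 0.04408129 0.06      ]
```

The locking pin is at the near end of the block, at about (0.390, 0.325). The bush is at about (0.505, -0.149). I'll move above the pin, with the jaws closing across the row.

```bash
python3 -m inch '[[-0.0255,-0.0262,0,0],[-0.0255,-0.0262,0,0],[-0.0255,-0.0262,0,0],[-0.0255,-0.0262,0,0],[-0.0255,-0.0262,0,0],[-0.0255,-0.0262,0,0],[-0.0255,-0.0262,0,0],[-0.0255,-0.0262,0,0],[0,0,0,-7],[0,0,0,-7],[0,0,0,-7],[0,0,0,-7]]' 0.06 60
python3 -m inch '[[0,0,0,0],[0,0,0,0]]'
python3 - <<'E'
from h import *
T,o=tool();print(T.round(4),o["t"])
shot("wrist","w1")
print(proj("w1",[.39,.325,.052]),proj("w1",[.39,.325,.094]))
E
```

```text
t: 1.3
eef_pos: [0.3898, 0.3254, 0.245]
tool_rot: [-0.0, -0.016, 1.0, -0.0]
contact_force: [-0.3, 0.1, 1.0]
gripper_width: 0.702
grasp_force: 0.0
t: 1.5
eef_pos: [0.3899, 0.3256, 0.2451]
tool_rot: [-0.0, -0.012, 1.0, -0.0]
contact_force: [0.9, 1.0, -0.0]
gripper_width: 0.708
grasp_force: 0.0
[[-9.997e-01 -2.350e-02 -4.000e-04  3.899e-01]
 [-2.350e-02  9.997e-01 -3.000e-04  3.256e-01]
 [ 4.000e-04 -3.000e-04 -1.000e+00  2.451e-01]
 [ 0.000e+00  0.000e+00  0.000e+00  1.000e+00]] 1.5
wrist ['color', 'mtx', 'hand_eye'] 1.5
(np.float64(319.55921116879125), np.float64(179.10239270146488)) (np.float64(319.40356273590254), np.float64(190.26653469003435))
```

View pics/w1.png

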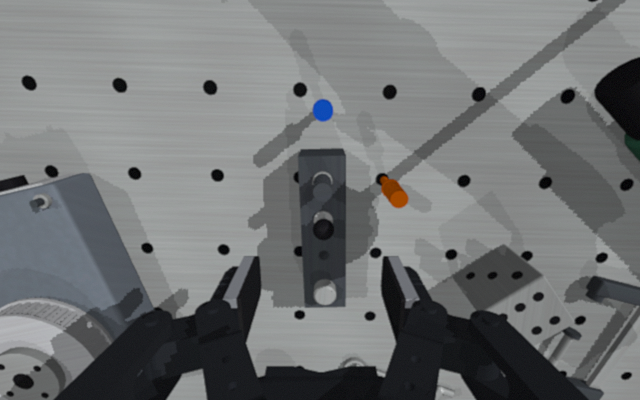

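The pin is at about (322,181), a few pixels off the prediction. I'll enlarge it.

Run:
```python
from h import *
crop("w1","w1c",290,140,355,240,6)
```

```text
(no output)
```

View pics/w1c.png

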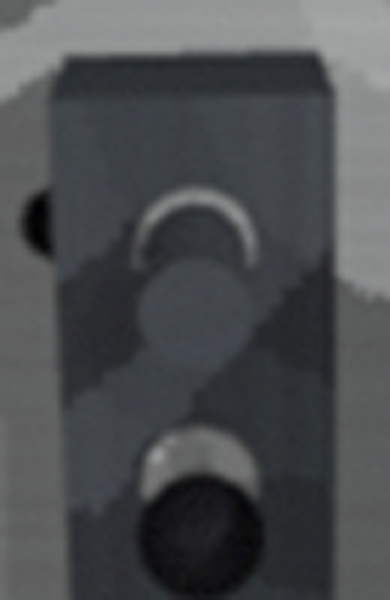

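Run:
```python
from h import *
print(pix("w1",322.5,192.3,.092),pix("w1",322.5,181.3,.054))
```

```text
[0.39248162 0.3279335  0.092     ] [0.39178305 0.32812157 0.054     ]
```

```bash
python3 -m inch '[[-0.001,0.0014,0.02,0],[0,0,0.02,0],[0,0,0.02,0],[0,0,0.02,0],[0,0,0.02,0],[0,0,0.02,0],[0,0,0.02,0],[0,0,0.02,0],[0,0,0.01,0],[0,0,0,0]]' 0.05
python3 -m inch '[[0,0,0,0],[0,0,0,0],[0,0,0,0],[0,0,0,0],[0,0,0,0],[0,0,0,0],[0,0,0,0],[0,0,0,0],[0,0,0,0],[0,0,0,0]]' 0.01 50
```

```text
t: 2.55
eef_pos: [0.3903, 0.3266, 0.0742]
tool_rot: [-0.001, -0.013, 1.0, -0.001]
contact_force: [0.2, 0.4, 0.3]
gripper_width: 0.585
grasp_force: 0.0
t: 3.55
eef_pos: [0.3915, 0.3278, 0.0764]
tool_rot: [0.001, -0.013, 1.0, 0.001]
contact_force: [-0.9, -1.4, 6.3]
gripper_width: 0.194
grasp_force: 48.7
```

```bash
python3 -m inch '[[0,0,-0.003,0],[0,0,-0.005,0],[0,0,-0.01,0],[0,0,-0.012,0],[0,0,-0.012,0],[0,0,-0.02,0],[0,0,-0.03,0],[0,0,-0.03,0],[0,0,-0.03,0],[0,0,-0.02,0],[0,0,0,0],[0,0,0,0]]'
python3 - <<'E'
from h import *
T,o=tool();print(T.round(4),o["torque"])
shot("wrist","w2");shot("scene","s2");shot("top","t2")
a=cv2.imread("pics/w2.png")[180:400,190:450]
print(proj("s2",T[:3,3]))
u,v=map(int,proj("s2",T[:3,3]))
b=cv2.imread("pics/s2.png")[v-70:v+90,u-90:u+90]
im=np.zeros((600,800,3),np.uint8);a=cv2.resize(a,(390,330));im[:330,:390]=a
b=cv2.resize(b,None,fx=2.25,fy=2.25);im[:b.shape[0],392:392+b.shape[1]]=b
cv2.imwrite("pics/m2.png",im)
E
```

```text
t: 4.75
eef_pos: [0.3908, 0.3271, 0.2477]
tool_rot: [0.0, -0.013, 1.0, 0.0]
contact_force: [0.4, -0.8, -1.1]
gripper_width: 0.197
grasp_force: 48.8
[[-9.996e-01 -2.690e-02  6.000e-04  3.908e-01]
 [-2.690e-02  9.996e-01  7.000e-04  3.271e-01]
 [-6.000e-04  7.000e-04 -1.000e+00  2.477e-01]
 [ 0.000e+00  0.000e+00  0.000e+00  1.000e+00]] [-0.01864891  0.05437723  0.02694815]
wrist ['color', 'mtx', 'hand_eye'] 4.75
scene ['color', 'mtx', 'world_from_camera'] 4.8
top ['color', 'mtx', 'world_from_camera'] 4.85
(np.float64(450.631500113587), np.float64(184.42592320112462))
```

View pics/m2.png

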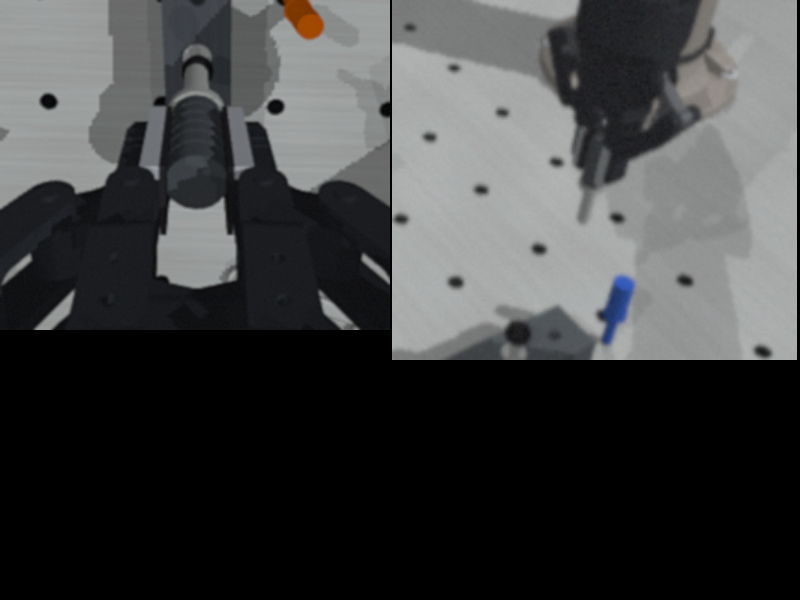

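```bash
python3 -m inch '[[-0.015,-0.04,0,0],[-0.015,-0.04,0,0],[-0.015,-0.04,0,0],[-0.015,-0.04,0,0],[-0.015,-0.04,0,0],[-0.015,-0.04,0,0],[-0.0019,-0.04,0,0],[-0.0019,-0.04,0,0],[-0.0019,-0.04,0,0],[-0.0019,-0.04,0,0],[-0.0019,-0.04,0,0],[-0.0019,-0.039,0,0]]'
python3 -m inch '[[0,0,0.02,0],[0,0,0.02,0],[0,0,0.01,0],[0,0,0,0],[0,0,0,0]]'
python3 - <<'E'
from h import *
T,o=tool();print(T.round(4),o["t"])
shot("wrist","w3")
tip=T[:3,3]+T[:3,2]*.063
print(tip,proj("w3",tip),proj("w3",[.5053,-.1494,.107]),proj("w3",[.5424,-.1605,.118]))
crop("w3","w3c",220,90,420,240,4)
E
```

```text
t: 6.1
eef_pos: [0.5045, -0.1505, 0.2463]
tool_rot: [-0.001, -0.013, 1.0, 0.0]
contact_force: [1.1, -0.0, -0.5]
gripper_width: 0.194
grasp_force: 48.9
t: 6.6
eef_pos: [0.5053, -0.1487, 0.1974]
tool_rot: [-0.0, -0.014, 1.0, -0.0]
contact_force: [1.2, -0.4, -0.5]
gripper_width: 0.196
grasp_force: 48.9
[[-9.996e-01 -2.740e-02 -4.000e-04  5.053e-01]
 [-2.740e-02  9.996e-01 -1.000e-04 -1.487e-01]
 [ 4.000e-04 -1.000e-04 -1.000e+00  1.974e-01]
 [ 0.000e+00  0.000e+00  0.000e+00  1.000e+00]] 6.6
wrist ['color', 'mtx', 'hand_eye'] 6.6
[ 0.50528137 -0.14869525  0.13435599] (np.float64(319.7425135801003), np.float64(227.43624404671635)) (np.float64(318.88776470904224), np.float64(213.00152517672868)) (np.float64(302.60878966370484), np.float64(264.49588998600944))
```

View pics/w3c.png

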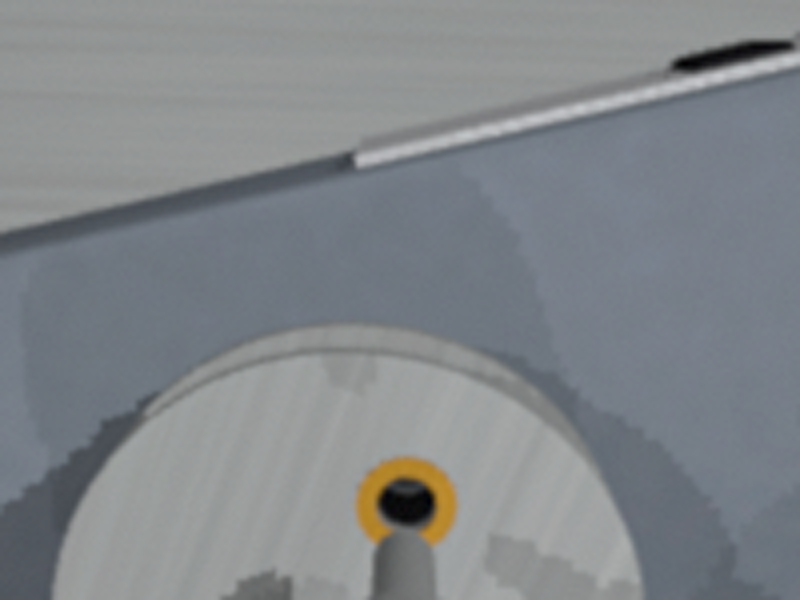

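Run:
```python
from h import *
b=pix("w3",321.75,215.75,.107);t=pix("w3",321,227.3,.1344);print(b,t,b-t)
```

```text
[ 0.50741529 -0.14721921  0.107     ] [ 0.50514287 -0.14787138  0.1344    ] [ 0.00227242  0.00065217 -0.0274    ]
```

```bash
python3 -m inch '[[-0.002,0.0005,0.01,0],[0,0,0.01,0],[0,0,0.003,0],[0,0,0,0],[0,0,0,0],[0,0,0,0]]'
python3 - <<'E'
from h import *
T,o=tool();print(T[:3,3].round(4),o["t"],o["contact_force"])
shot("wrist","w4")
tip=T[:3,3]+T[:3,2]*.063
print(tip,proj("w4",tip),proj("w4",[.5074,-.1472,.107]))
crop("w4","w4c",275,190,365,265,8)
E
```

```text
t: 7.25
eef_pos: [0.5074, -0.1485, 0.1745]
tool_rot: [0.0, -0.013, 1.0, -0.0]
contact_force: [0.9, 0.4, -1.4]
gripper_width: 0.197
grasp_force: 48.9
[ 0.5074 -0.1485  0.1745] 7.25 [ 0.87106781  0.39127888 -1.41585622]
wrist ['color', 'mtx', 'hand_eye'] 7.25
[ 0.50740401 -0.14845944  0.11152946] (np.float64(319.7416346190776), np.float64(227.43722178607084)) (np.float64(321.63415978255426), np.float64(224.83912303378065))
```

View pics/w4c.png

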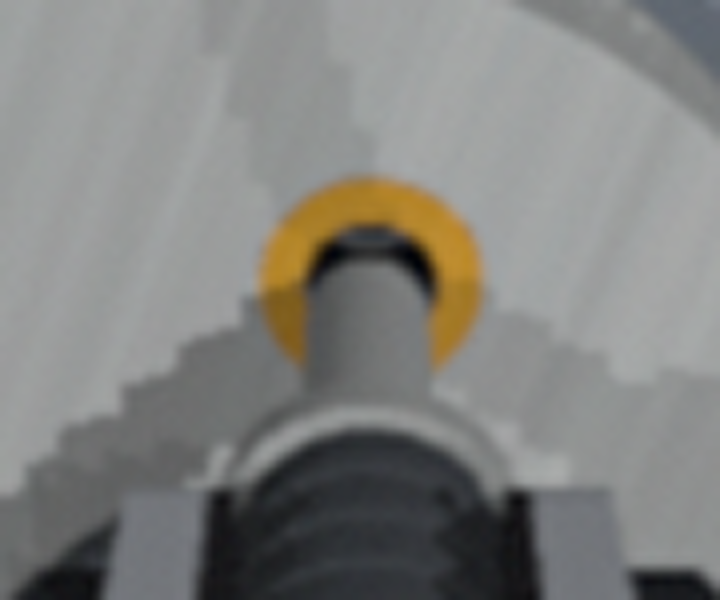

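The pin tip lines up with the bush mouth to within about 0.4 mm. I'll lower it in.

```bash
python3 -m inch '[[0,0,0.003,0],[0,0,0.003,0],[0,0,0.002,0],[0,0,0.002,0],[0,0,0,0]]'; python3 -m inch '[[0,0,0.003,0],[0,0,0.003,0],[0,0,0.003,0],[0,0,0.003,0],[0,0,0,0]]'
```

```text
t: 7.8
eef_pos: [0.5069, -0.1483, 0.1639]
tool_rot: [-0.0, -0.013, 1.0, 0.0]
contact_force: [0.1, 0.5, -0.5]
gripper_width: 0.193
grasp_force: 48.9
t: 8.3
eef_pos: [0.5068, -0.1483, 0.1518]
tool_rot: [-0.0, -0.013, 1.0, 0.0]
contact_force: [-0.0, 0.4, -0.9]
gripper_width: 0.193
grasp_force: 48.9
```

```bash
python3 -m inch '[[0,0,0.002,0],[0,0,0.002,0],[0,0,0.002,0],[0,0,0,0]]'; python3 -m inch '[[0,0,0.001,0],[0,0,0.001,0],[0,0,0.001,0],[0,0,0,0]]'
```

```text
t: 8.7
eef_pos: [0.507, -0.1483, 0.146]
tool_rot: [-0.0, -0.013, 1.0, 0.0]
contact_force: [0.1, 0.4, -0.3]
gripper_width: 0.193
grasp_force: 48.9
t: 9.1
eef_pos: [0.5073, -0.1484, 0.1434]
tool_rot: [0.0, -0.013, 1.0, 0.0]
contact_force: [-0.7, 0.5, 0.7]
gripper_width: 0.194
grasp_force: 49.1
```

```bash
cat > arc.py <<'E'
from h import *
import sys
px,py,th0,st,n,r=map(float,sys.argv[1:])
T,o=tool();A=T[:3,:3]
print("at",T[:3,3].round(4),o["contact_force"].round(1) if hasattr(o["contact_force"],'round') else o["contact_force"])
p=np.array([px,py]);a=T[:2,3]-p;print("r",np.hypot(*a),"th",np.arctan2(a[1],a[0])%6.2832-th0)
th=np.arctan2(a[1],a[0])%6.2832;cur=T[:2,3].copy()
for k in range(int(n)):
    th+=st;q=p+r*np.array([np.cos(th),np.sin(th)]);d=A[:2,:2].T@(q-cur);cur=q;print(round(th-th0,3),(d*1000).round(2))
E
python3 -m inch '[[0,0,0.001,0],[0,0,0.001,0],[0,0,0,0]]'
python3 arc.py .5453 -.1597 2.852 .05 24 .04
```

```text
t: 9.4
eef_pos: [0.5081, -0.1485, 0.1431]
tool_rot: [0.001, -0.013, 1.0, 0.0]
contact_force: [-4.7, 1.9, 17.0]
gripper_width: 0.194
grasp_force: 50.7
at [ 0.5081 -0.1485  0.1431] [-4.7  1.9 17. ]
r 0.03888311280815182 th -0.0027294578012697635
0.047 [ 1.64 -1.56]
0.097 [ 0.48 -1.94]
0.147 [ 0.39 -1.96]
0.197 [ 0.29 -1.98]
0.247 [ 0.19 -1.99]
0.297 [ 0.09 -2.  ]
0.347 [-0.01 -2.  ]
0.397 [-0.11 -2.  ]
0.447 [-0.21 -1.99]
0.497 [-0.31 -1.98]
0.547 [-0.41 -1.96]
0.597 [-0.51 -1.93]
0.647 [-0.6  -1.91]
0.697 [-0.7  -1.87]
0.747 [-0.79 -1.84]
0.797 [-0.88 -1.8 ]
0.847 [-0.97 -1.75]
0.897 [-1.06 -1.7 ]
0.947 [-1.14 -1.64]
0.997 [-1.22 -1.58]
1.047 [-1.3  -1.52]
1.097 [-1.37 -1.45]
1.147 [-1.44 -1.38]
1.197 [-1.51 -1.31]
```

```bash
python3 -m inch '[[0,0,-0.002,0],[0.0006,-0.0019,0,0],[0.0005,-0.0019,0,0],[0,0,0,0]]'; python3 -m inch '[[0.0004,-0.002,0,0],[0.0003,-0.002,0,0],[0.0002,-0.002,0,0],[0,0,0,0]]'; python3 arc.py .5453 -.1597 2.852 .05 2 .04
```

```text
t: 9.8
eef_pos: [0.5066, -0.1512, 0.1434]
tool_rot: [0.0, -0.014, 1.0, 0.001]
contact_force: [-0.3, 5.5, 4.5]
gripper_width: 0.194
grasp_force: 49.2
t: 10.2
eef_pos: [0.5057, -0.1568, 0.1433]
tool_rot: [-0.0, -0.014, 1.0, 0.001]
contact_force: [-0.1, 5.6, 3.9]
gripper_width: 0.194
grasp_force: 49.3
at [ 0.5057 -0.1568  0.1433] [-0.1  5.6  3.9]
r 0.03971476057043292 th 0.21679400437104057
0.267 [ 0.43 -1.97]
0.317 [ 0.05 -2.  ]
```

```bash
cat > f.sh <<'E'
grep -E 'eef|contact' | cut -d: -f2 | paste - -
E
python3 -m inch '[[0.0001,-0.001,0.0006,0],[0,0,0,0]]' | sh f.sh; python3 -m inch '[[0.0000,-0.001,0,0]]'| sh f.sh; python3 -m inch '[[0,-0.001,0,0]]'| sh f.sh; python3 -m inch '[[0,-0.001,0,0]]'| sh f.sh; python3 -m inch '[[-0.0001,-0.001,0,0]]'| sh f.sh
```

```text
[0.5058, -0.1573, 0.1431]	 [-0.8, 7.9, 9.3]
 [0.5058, -0.1578, 0.1431]	 [-0.5, 9.3, 9.2]
 [0.5057, -0.1588, 0.143]	 [-0.5, 8.1, 7.0]
 [0.5053, -0.1602, 0.1426]	 [-0.4, 5.8, 1.9]
 [0.5051, -0.1617, 0.1423]	 [-0.4, 5.3, 2.0]
```

```bash
python3 -m inch '[[0,0,0.0006,0],[0,0,0,0]]' | sh f.sh; python3 -m inch '[[0,0,0.0006,0],[0,0,0,0]]' | sh f.sh;  python3 arc.py .5453 -.1597 2.852 .05 2 .04
```

```text
[0.505, -0.1619, 0.1415]	 [-0.7, 6.1, 2.3]
 [0.505, -0.1619, 0.1409]	 [-0.3, 5.2, 1.1]
at [ 0.505  -0.1619  0.1409] [-0.3  5.2  1.1]
r 0.04035704801303079 th 0.3443054750093655
0.394 [-0.46 -1.99]
0.444 [-0.2  -1.99]
```

The pin dropped below plate level at low force, at about 0.34 rad, so it has found the hole. I'll push it home in small steps.

```bash
for i in 1; do python3 -m inch '[[0,0,0.001,0],[0,0,0.001,0],[0,0,0,0]]' | sh f.sh; python3 -m inch '[[0,0,0.001,0],[0,0,0.001,0],[0,0,0,0]]' | sh f.sh; python3 -m inch '[[0,0,0.001,0],[0,0,0.001,0],[0,0,0,0]]' | sh f.sh; done; python3 -m inch '[[0,0,0.0005,0],[0,0,0.0005,0],[0,0,0,0]]' | sh f.sh
```

```text
[0.505, -0.1619, 0.1388]	 [-0.2, 4.9, 1.2]
 [0.505, -0.1618, 0.1368]	 [-0.3, 5.2, 1.4]
 [0.505, -0.1618, 0.1348]	 [0.0, 5.4, 0.0]
 [0.505, -0.1618, 0.1339]	 [0.3, 5.4, 2.0]
```

```bash
python3 -m inch '[[0,0,0.0006,0],[0,0,0,0]]' | sh f.sh; python3 -m inch '[[0,0,0.0006,0],[0,0,0,0]]' | sh f.sh;python3 -m inch '[[0,0,0.0005,0],[0,0,0,0]]' | sh f.sh
```

```text
[0.505, -0.1618, 0.1334]	 [-1.2, 6.2, 2.6]
 [0.5051, -0.1618, 0.1334]	 [-3.6, 6.0, 9.1]
 [0.5051, -0.1618, 0.1333]	 [-4.6, 6.8, 13.5]
```

The flange is seated: the height stopped changing while the force rose. I'll ease the load off so the lock hole carries the spring, then release.

```bash
python3 -m inch '[[0,0.0005,-0.0006,0],[0,0.0005,-0.0003,0],[0,0,0,0]]' | sh f.sh; python3 -m inch '[[0,0.0004,0,0],[0,0,0,0]]' | sh f.sh
```

```text
[0.505, -0.1616, 0.1334]	 [-1.6, 4.9, 3.5]
 [0.505, -0.1616, 0.1334]	 [-3.5, 4.5, 3.2]
```

```bash
python3 -m inch '[[0,0.0005,0,0],[0,0,0,0]]' | sh f.sh; python3 -m inch '[[0,0.0005,0,0],[0,0,0,0]]' | sh f.sh; python3 -m inch '[[0,0.0005,0,0],[0,0,0,0]]' | sh f.sh
```

```text
[0.5051, -0.1614, 0.1334]	 [-2.7, 4.4, 2.1]
 [0.5051, -0.1609, 0.1335]	 [-1.3, 3.5, 1.1]
 [0.5052, -0.1602, 0.1335]	 [-3.5, 3.3, 1.1]
```

```bash
python3 -m inch '[[0,0.0005,0,0],[0,0,0,0]]' | sh f.sh; python3 -m inch '[[0,0.0005,0,0],[0,0,0,0]]' | sh f.sh; python3 -m inch '[[0,0.0005,0,0],[0,0,0,0],[0,0,0,0]]' | sh f.sh
```

```text
[0.5052, -0.1596, 0.1335]	 [-3.3, 3.7, -0.9]
 [0.5053, -0.1592, 0.1335]	 [-2.6, 3.3, -0.9]
 [0.5053, -0.1591, 0.1335]	 [-1.5, 2.5, -3.1]
```

```bash
python3 -m inch '[[0,0.0005,0.0004,0],[0,0,0,0]]' | sh f.sh; python3 -m inch '[[0,0.0005,0,0],[0,0,0,0],[0,0,0,0]]' | sh f.sh
python3 -m inch '[[0,0,0,0],[0,0,0,0],[0,0,0,0],[0,0,0,0],[0,0,0,0],[0,0,0,0]]' 0.045
```

```text
[0.5054, -0.1589, 0.1335]	 [-3.1, -0.2, -0.9]
 [0.5054, -0.1586, 0.1335]	 [-2.9, -3.1, 0.9]
t: 15.9
eef_pos: [0.5056, -0.1577, 0.1333]
tool_rot: [0.0, -0.013, 1.0, 0.0]
contact_force: [0.8, 0.8, 0.4]
gripper_width: 0.528
grasp_force: 0.0
```

```bash
python3 -m inch '[[0,0,-0.005,0],[0,0,-0.01,0],[0,0,-0.02,0],[0,0,-0.03,0],[0,0,-0.03,0],[0,0,-0.03,0],[0,0,0,0],[0,0,0,0]]' | sh f.sh
python3 - <<'E'
from h import *
shot("wrist","w5");shot("scene","s5")
T,o=tool();print(o["t"])
u,v=map(int,proj("w5",[.505,-.159,.107])); print(u,v)
a=cv2.imread("pics/w5.png")[max(0,v-90):v+110,u-100:u+100]
b=cv2.imread("pics/s5.png")[100:240,150:360]
im=np.zeros((600,800,3),np.uint8);a=cv2.resize(a,None,fx=2,fy=2);im[:a.shape[0],:a.shape[1]]=a
b=cv2.resize(b,(390,260));im[:260,405:795]=b
cv2.imwrite("pics/m5.png",im)
E
```

```text
[0.5057, -0.1579, 0.2594]	 [-0.8, -0.0, -0.7]
wrist ['color', 'mtx', 'hand_eye'] 16.7
scene ['color', 'mtx', 'world_from_camera'] 16.75
16.8
318 188
```

View pics/m5.png

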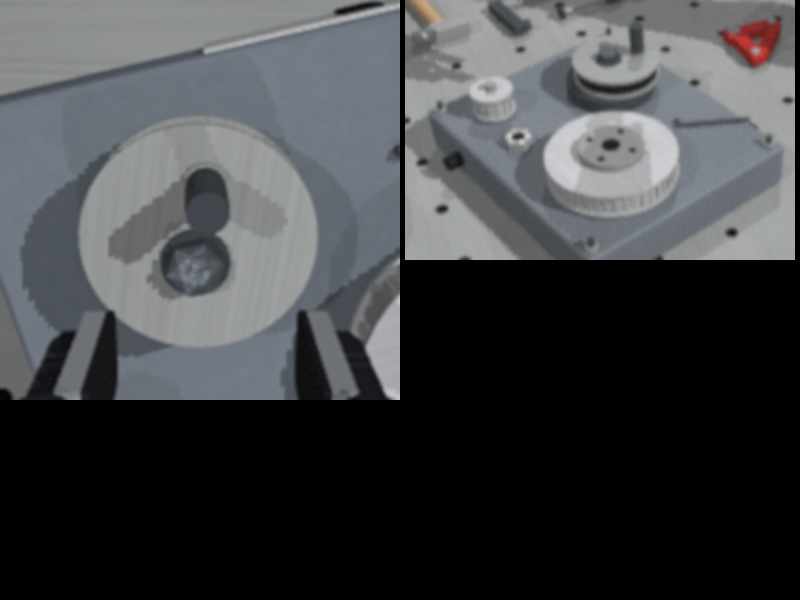

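The pin stands upright with its flange on the wheel, and the wheel stays turned with the gripper clear. The nut and hex key are where they were. The seat height matches too: the flange was at 0.050 m with the TCP at 0.0764 m in the block, and is at 0.107 m with the TCP at 0.1334 m now.

```bash
python3 -c "
from station import bot
print(bot.hand_in())"
```

```text
the job is handed in; nothing more can be done
None
```

The tension wheel is locked back: the pin is fully home in the lock hole, found at about 0.3 rad, and the wheel stayed back on release; the job is handed in at about 17 s, with a peak reading of about 18 N.

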